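Hold a new armature over the motor housing

ROBOT

A 7-joint arm with a two-finger parallel gripper is mounted at the origin on the work surface. World frame = base frame: x ahead of the robot, y to its left, z up, the work surface at z = 0. Lengths are in m, angles in degrees, forces in N, time in s.
With the tool pointing down it reaches from about 0.425 to 0.825 m from the base axis. Payload 3.6 kg.
Tool frame: the origin (TCP) lies midway between the tips of the shut fingers; the grasp point (between the pads) lies 19 mm behind it; z points along the fingers, y is the line along which they close (so a half turn about z gives the same grasp; the last joint's range is limited). The gripper opens to 93 mm and grips with 3 to 60 N. Pads are 15 mm wide; open, the fingers measure 128 mm over their backs; the gripper's body (75 mm by 188 mm) begins 65 mm behind the grasp point.
Start: joints at [72.68, 35.231, -0.722, 81.555, 0.464, 63.22, -2.315], TCP at [0.177, -0.625, 0.219] pointing down, gripper open.
Joint ranges: [-178.69, 178.69], [-17.37, 117.87], [-77.05, 75.6], [15.02, 138.74], [-78.02, 258.01], [0.78, 113.62], [-162.83, 162.83]. Speed limits (degrees/s): [159.86, 159.86, 180, 180, 180, 180, 180].

INTERFACE

Orientations are given as a 3x3 rotation matrix whose columns are the frame's x, y, z axes.
In Python, from station import arm, imaging, readout gives the robot as it stands (arm), with the cameras (imaging) and the readings (readout).
- The arm moves only by the tool steer_hand, called after "Emit:" as name(argument=value, ...), one argument or row to a line, values as JSON. Schema: {"type":"object","properties":{"moves":{"type":"array","items":{"type":"array","items":{"type":"number"},"minItems":4,"maxItems":4},"minItems":1,"maxItems":20},"aperture":{"type":"number"},"force":{"type":"number"},"only":{"type":"string"},"quiet":{"type":"boolean"},"lines":{"type":"string"}},"required":["moves"],"additionalProperties":false}. moves is a list of rows, 1 to 20 of them, each of 4 numbers: dx, dy, dz in fractions of the full range, 1 being 0.75 m, then a turn about the tool's z in normalised numbers (1 is 90 degrees); each row is the pose to reach, as a shift and turn from the pose commanded when the call began, along the tool's axes at that moment; what a row does not reach only later rows make up. A row lasts 1/12 s, in which the tool goes at most 0.0417 m and 7.16 degrees, less where a joint would pass 70% of its speed; a pose out of reach is approached as far as the arm can. aperture is the opening from 0.0 (shut) to 1.0 (fully open), set as the call begins (left out keeps the last). The fingers move at their own pace and stop on an object; force is the grip in N (left out, the last holds). Time passes only in rows, so rows that do not move let the fingers close. The tool returns the time, the measured TCP pose, the force, the opening and the grip force at its end. only (a regular expression) keeps the lines of the reply that match it, lines (a string "A,B") keeps lines A to B, and quiet returns only ok. A shift or turn number past 1, either way, is cut back to 1. Input that does not fit is refused with a message, and nothing moves.
- readout.read_state(): the state, without advancing time (a new reading comes with each control period).
- imaging.capture(name): name is "scene" or "side" or "wrist"; returns (picture, depth): 420x560x3 uint8, red, green, blue; 420x560 float32, m along the optical axis (not along the pixel's ray), 0 where there is no reading.
- imaging.calibration(name): a dict with "K" (3x3 intrinsics, pixels), "rvec" (rotation vector, rad) and "tvec" (3), from world to camera coordinates, as OpenCV has them; the wrist camera has in their place "mount" (4x4, takes a point from camera to tool coordinates, whose origin is the TCP and whose axes are the flange's). Camera axes: x right, y down, z forward; pixel columns grow to the right and rows downward; lengths in m; the calibration is good to about 2 mm. A picture is of the moment at which its call begins: read the wrist's pose just before it. calibration takes no time and is no camera call.
- arm.job_done(): hands the job in; it is judged then, once.
The state is a dict: "t": time; "joint_pos": joint angles; "qvel": joint speeds; "effort": joint torques, N m; "ee_pos": TCP position; "tcp_rot": TCP orientation; "force": force on the tool from outside, world axes, zero at the start; "ft_torque": the same for the moment, N m; "width": opening from 0.0 (shut) to 1.0 (fully open); "gripper_force": force on a finger pad.
Only numpy, scipy, OpenCV 4.12 (cv2) and the standard library are available. Lean on these libraries where they do the work, as an engineer would, in place of code of your own. Each camera call takes 0.05 s, during which the arm holds its last target. There are 200 camera calls.

TASK

Lift the lid of the blue parts case fully open until it rests on its stop, then take the motor armature out of its foam pocket and carry it over the things in between to the teal motor housing without knocking anything. Hold it upright, commutator end down, centred over the housing's open mouth with its lower end about 10 mm above the rim and not touching, so that a workmate can draw the brushes back before it goes in. Finish while still holding it there, motionless; do not lower it in or let go.

Things in the scene. Friction and masses are not known exactly. Their poses are not given: they have to be found in the camera images.
- case: Blue steel parts case fixed to the bench, left or right. Base 140 (x) x 220 (y) x 125 mm high; 185 mm high with the lid shut. Origin: centre of underside; x points from the front (handle side) back to the hinge, z up. In it black foam, top 59 mm up, with two pockets (41 mm wide, floor 9 mm up) at x -5, y +50 and -50 mm: armature in one, gear spindle in the other, either way round.
- case_lid (a joint): Lid angle in rad: 0 shut, 1.75 on its stop (100 degrees, leaning back). Latches are undone. The 60 mm deep lid weighs about 0.45 kg and swings freely with light damping: below about 1.1 rad it falls shut, beyond that it falls open onto its stop and stays.
- lid_handle (a point): Middle of the steel bar handle on the lid's front: along the case's y, 100 mm long, 10 mm thick, 42 mm in front of the lid's face, 160 mm above the bench when shut. At lid angle t it is at x = -182 cos t + 35 sin t, z = 182 sin t + 35 cos t mm from the hinge (case axes). The bar can turn between fingers pinching along the case's x, so the hand can point down all the way.
- lid_hinge (a point): Point on the lid's hinge axis, at the middle of the case's rear upper rim (case x = +70 mm, z = 125 mm); the axis runs along the case's y.
- armature: Motor armature, 165 mm, 0.45 kg, upright in a pocket. Origin: centre of its lower (commutator) end; z up along its axis. Diameters from the bottom, mm: bearing 22 (z 0-7), copper commutator 26 (11-30), brown windings 34, dark core 38 (42-88), windings, black fan 48 (98-110), bearing 28 (114-123), plain steel shaft 10 (123-165), the place to grip. In the pocket its top is 174 mm above the bench.
- shaft_end (a point): Centre of the armature's upper shaft end, 165 mm above its lower end along its axis.
- housing: Teal plastic motor housing, 120 mm high, 86 mm diameter (collar and screw bosses 102 mm across), about 0.85 kg, standing loose on the bench with its mouth up, on the other side of the bench from the case. Origin: centre of its underside, z up along its axis. Inside the 76 mm mouth, 17 mm down, copper windings; below them the dark stator with its 41 mm bore.
- housing_mouth (a point): Centre of the housing's open mouth in the plane of its rim, 120 mm above the bench.
- spindle: Bystander in the other foam pocket: steel output spindle with dark crown gear, 96 mm long, gear 38 mm diameter, shaft 14 mm; leave it there. Origin: centre of its lower end.
- can: Bystander between case and housing: yellow spray can with red cap, 53 mm diameter, 152 mm high. Origin: centre of its underside.
- gearhead: Bystander between case and housing: aluminium gear head casting, 66 x 66 mm flange, 60 mm high. Origin: centre of its underside.
- bush: Bystander on the bench behind the can or casting: cream plastic ring, 56 mm diameter, 14 mm high. Origin: centre of its underside.

How it is judged:
By the outcome, as a careful person would: the job done as asked, in the order asked, and still so for the second after the job is handed in, while the arm keeps its last pose, push and grip.
It also fails if it takes over 67 s, if anything falls off the work surface, if the arm or the gripper's body presses on something with over 40 N, if the wrist force passes 120 N, or if a joint passes its speed limit or range.

## Working session

There is one attempt and no reset: what is moved stays moved. The work goes in short steps, Python scripts to look and compute and a tool call to move; the robot and the scene stay as the last step left them, time stands still between calls to the robot, and variables do not carry over. Pictures are saved under pics/ and viewed, at most 10 in all, crops included, and the job is handed in when it is done.

```bash
ls; mkdir -p pics; python3 - <<'E'
from station import arm, imaging, readout
import cv2,numpy as np
s=readout.read_state();print({k:np.round(v,3).tolist() for k,v in s.items()})
for n in("scene","side"):
    p,d=imaging.capture(n);cv2.imwrite(f"pics/{n}0.png",p[:,:,::-1]);np.savez(f"{n}0.npz",p=p,d=d)
    c=imaging.calibration(n);R=cv2.Rodrigues(np.array(c["rvec"]))[0];print(n,c["K"],-R.T@np.array(c["tvec"]),R[2])
E
```

```text
pics
station.py
{'t': 0.0, 'joint_pos': [72.679, 35.29, -0.723, 81.641, 0.465, 63.218, -2.314], 'qvel': [0.031, -0.028, 0.006, -0.139, -0.035, 0.056, -0.032], 'effort': [0.0, -45.893, 0.209, -16.575, -0.061, 0.021, 0.0], 'ee_pos': [0.177, -0.625, 0.217], 'tcp_rot': [[0.962, 0.272, -0.001], [0.272, -0.962, 0.002], [-0.0, -0.003, -1.0]], 'force': [0.613, 0.698, -0.164], 'ft_torque': [-0.034, -0.052, 0.014], 'gripper_force': 0.0, 'width': 0.998}
scene [[546.67804214   0.         281.20500528]
 [  0.         546.67804214 206.75791586]
 [  0.           0.           1.        ]] [ 1.37903175 -0.57320893  0.93179581] [-0.63523269  0.43682805 -0.63691497]
side [[530.06945761   0.         285.39999333]
 [  0.         530.06945761 209.4995115 ]
 [  0.           0.           1.        ]] [0.15676634 0.9757473  0.78982355] [ 0.31572597 -0.78112538 -0.53866525]
```

View pics/scene0.png

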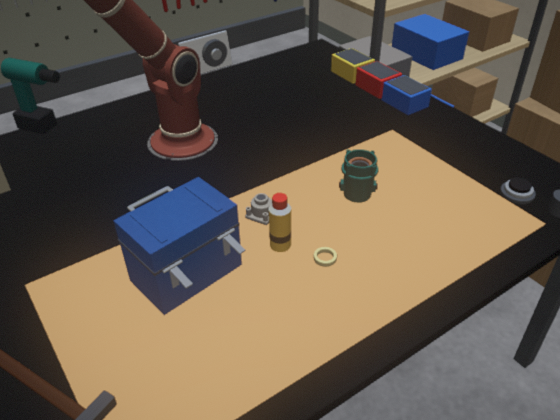

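View pics/side0.png

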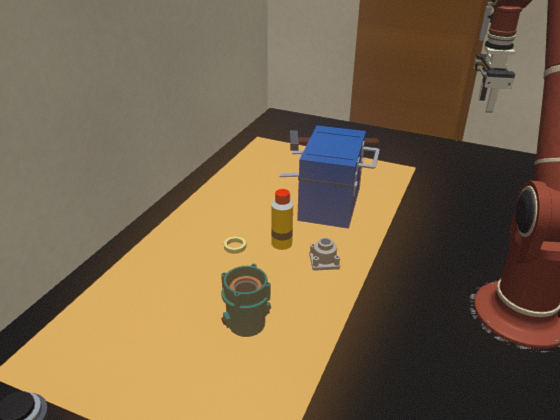

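The scene view shows the blue case at (180,240) with its handle on the robot's side at (150,200), the casting at (260,205), can at (280,220), bush at (325,257) and the teal housing at (358,175). The side view agrees: case (333,175), can (282,220), casting (324,253), housing (246,295).

```bash
cat > h.py <<'E'
import cv2,numpy as np
from station import arm, imaging, readout
def cloud(n,p=None,d=None):
    if p is None:
        z=np.load(f"{n}0.npz");p,d=z["p"],z["d"]
    c=imaging.calibration(n);K=np.array(c["K"]);R=cv2.Rodrigues(np.array(c["rvec"]))[0];t=np.array(c["tvec"]).ravel()
    v,u=np.mgrid[:d.shape[0],:d.shape[1]]
    P=np.stack([(u-K[0,2])/K[0,0]*d,(v-K[1,2])/K[1,1]*d,d],-1)
    W=(P-t)@R; W[d==0]=np.nan
    return p,cv2.cvtColor(p,cv2.COLOR_RGB2HSV).astype(int),W
def rect(Q):
    return cv2.minAreaRect((Q[:,:2]*1000).astype(np.float32))
def circ(Q):
    A=np.c_[2*Q[:,:2],np.ones(len(Q))];s=np.linalg.lstsq(A,(Q[:,:2]**2).sum(1),rcond=None)[0]
    return s[:2],np.sqrt(s[2]+s[0]**2+s[1]**2)
E
python3 - <<'E'
from h import *
for n in("scene","side"):
    p,H,W=cloud(n);h,s,v=H[...,0],H[...,1],H[...,2];x,y,z=np.moveaxis(W,-1,0)
    near=(x>.2)&(x<1.1)&(abs(y)<.7)
    b=near&(h>105)&(h<130)&(s>120)
    print(n,"bluetop z",np.percentile(z[b],[50,95,99]))
    zt=.185
    t=b&(abs(z-zt)<.006);print(" lid top",t.sum(),rect(W[t]))
    tb=b&(z<.12); 
    m=near&(h>75)&(h<98)&(s>60)&(v>25);print(" teal",m.sum(),np.nanmax(z[m]))
    r=m&(abs(z-.12)<.006);print(" rim",r.sum(),circ(W[r]),rect(W[r]),np.median(W[r],0))
    r=near&((h<6)|(h>174))&(s>170)&(z>.1)&(x>.3)&(y>-.3);print(" cap",r.sum(),rect(W[r&(z>.14)]),np.nanmax(z[r]))
    k=near&(s<60)&(z>.01)&(z<.075)&(y>-.25)&(y<.2);print(" cast",k.sum(),rect(W[k]))
    k=near&(h>20)&(h<35)&(s<140)&(z>.008)&(z<.022);print(" bush",k.sum(),np.median(W[k],0) if k.any() else 0)
    k=near&(s<60)&(z>.145)&(z<.175)&(x<.75)&(y<-.1)&(x>.25);print(" handle",k.sum(),rect(W[k]) if k.any() else 0,np.median(z[k]))
E
```

```text
scene bluetop z [0.18595531 0.18934087 0.19089033]
 lid top 4625 ((520.4161376953125, -252.72305297851562), (146.47592163085938, 222.2174072265625), 8.256855964660645)
 teal 207 0.12607472617798868
 rim 107 (array([0.52771422, 0.26377528]), np.float64(0.04060620438786062)) ((527.2267456054688, 263.10211181640625), (77.91969299316406, 82.14581298828125), 48.051944732666016) [0.53381371 0.25387704 0.12096524]
 cap 131 ((572.7693481445312, -23.843122482299805), (32.45468521118164, 30.860815048217773), 19.51272201538086) 0.15732932403822877
 cast 583 ((541.1367797851562, -23.25433349609375), (243.63723754882812, 226.46759033203125), 61.390594482421875)
 bush 325 [0.65768395 0.05366793 0.01491256]
 handle 227 ((467.1766052246094, -207.50054931640625), (245.12643432617188, 86.88240051269531), 50.7548828125) 0.16464467578292313
side bluetop z [0.18252155 0.18540209 0.1866385 ]
 lid top 1912 ((518.964599609375, -252.58792114257812), (140.6250457763672, 228.0977325439453), 8.423285484313965)
 teal 213 0.12075855783636974
 rim 95 (array([0.52613222, 0.26565923]), np.float64(0.04115940464131637)) ((522.457763671875, 268.6442565917969), (81.6620101928711, 74.74788665771484), 47.999969482421875) [0.51838173 0.28457542 0.11810766]
 cap 57 ((567.528076171875, -17.971881866455078), (27.739686965942383, 29.349637985229492), 30.869487762451172) 0.1537010765760324
 cast 1124 ((494.5523986816406, -94.024658203125), (140.12510681152344, 287.1778564453125), 8.596158981323242)
 bush 291 [0.64574622 0.27434463 0.01162676]
 handle 241 ((461.9739074707031, -224.91592407226562), (259.93695068359375, 125.592529296875), 65.57882690429688) 0.1607321440967192
```

```bash
cat >> h.py <<'E'
C=np.array([.5195,-.2525]);A=np.radians(8.3);CX=np.array([np.cos(A),np.sin(A)]);CY=np.array([-CX[1],CX[0]])
def cw(x,y,z): return np.r_[C+x*CX+y*CY,z]      # case -> world
def go(target,yang=None):   # tool-axis shift to world TCP target; turn so that tool y has world angle yang (mod 180)
    s=readout.read_state();R=np.array(s["tcp_rot"]);d=R.T@(np.array(target)-s["ee_pos"])
    a=np.degrees(np.arctan2(R[1,1],R[0,1]));t=None if yang is None else -((yang-a+90)%180-90)
    print("shift",np.round(d,4),"turn",t,"J7",s["joint_pos"][6])
E
python3 - <<'E'
from h import *
for n in("scene","side"):
    p,H,W=cloud(n);x,y,z=np.moveaxis(W,-1,0);L=np.stack([(W[...,:2]-C)@CX,(W[...,:2]-C)@CY],-1)
    k=(L[...,0]<-.100)&(L[...,0]>-.135)&(abs(L[...,1])<.07)&(abs(z-.16)<.02)
    print(n,"handle",k.sum(),np.percentile(L[k],[5,50,95],axis=0).round(4).tolist(),np.percentile(z[k],[50,95]))
    k=(x>.4)&(x<.56)&(y>-.12)&(y<.05)&(z>.005)&(z<.09);print(" cast",k.sum(),rect(W[k]),z[k].max())
    q=k&(z>.05);print(np.median(W[q],0))
    k=(H[...,0]>18)&(H[...,0]<36)&(z>.008)&(z<.022)&(x>.55)&(abs(y)<.2);print(" bush",rect(W[k]))
go(cw(-.112,0,.30),8.3)
E
```

```text
scene handle 212 [[-0.1136, -0.0528], [-0.1085, -0.0033], [-0.1026, 0.0466]] [0.16467648 0.16777739]
 cast 678 ((481.7500305175781, -32.49613952636719), (154.8428955078125, 157.04071044921875), 3.0357658863067627) 0.07822934105029856
[0.45407418 0.00049856 0.06082332]
 bush ((634.4381103515625, -2.0091018676757812), (162.41860961914062, 58.24189758300781), 47.864051818847656)
side handle 104 [[-0.1171, -0.0512], [-0.1116, 0.0065], [-0.1019, 0.0522]] [0.1607305  0.16408053]
 cast 1071 ((482.4132995605469, 6.327949523925781), (154.61312866210938, 83.59082794189453), 2.3772904872894287) 0.08974559390062956
[ 0.54249539 -0.0007681   0.0593549 ]
 bush ((1107.4127197265625, -57.01383972167969), (96.00404357910156, 1117.776123046875), 80.08602905273438)
shift [ 0.3201 -0.2797 -0.0817] turn -82.49264997787066 J7 -2.3137568992801767
```

The rows are not in the units I measure in: shifts go in shares of 0.75 m and turns go in shares of 90 degrees. I convert before sending: 0.32 m is 0.4267, 0.3 m is 0.4, -82.5 degrees is -0.9167.

Emit:
steer_hand(
  moves=[
    [0,0,-0.0533,0],
    [0,0,-0.1067,0],
    [0.04,-0.0267,-0.1093,-0.0778],
    [0.08,-0.0667,-0.1093,-0.1556],
    [0.12,-0.1067,-0.1093,-0.2333],
    [0.16,-0.1333,-0.1093,-0.3111],
    [0.2,-0.1733,-0.1093,-0.3889],
    [0.24,-0.2133,-0.1093,-0.4667],
    [0.28,-0.24,-0.1093,-0.5444],
    [0.32,-0.28,-0.1093,-0.6222],
    [0.36,-0.3133,-0.1093,-0.7],
    [0.4,-0.3467,-0.1093,-0.7778],
    [0.4267,-0.3733,-0.1093,-0.8556],
    [0.4267,-0.3733,-0.1093,-0.9167],
    [0.4267,-0.3733,-0.1093,-0.9167],
    [0.4267,-0.3733,-0.1093,-0.9167],
  ],
  aperture=0.33,
  force=40,
)

```text
t: 1.43
ee_pos: [0.4081, -0.2693, 0.3003]
tcp_rot: [[-0.141, 0.99, -0.001], [0.99, 0.141, -0.0], [0.0, -0.001, -1.0]]
force: [0.2, 0.3, 0.9]
width: 0.332
gripper_force: 0.0
```

```bash
python3 -c "
from h import *
go(cw(-.112,0,.141),8.3)"
```

```text
shift [0.0005 0.0009 0.1593] turn -0.17975682940868865 J7 29.48140601915924
```

To row units: 0.159 m is 0.212, 0.145 m is 0.1933.

Emit:
steer_hand(
  moves=[
    [0,0.0013,0.0533,0],
    [0,0.0013,0.1067,0],
    [0,0.0013,0.1467,0],
    [0,0.0013,0.1733,0],
    [0,0.0013,0.1933,0],
    [0,0.0013,0.212,0],
    [0,0.0013,0.212,0],
    [0,0.0013,0.212,0],
  ],
)

```text
t: 2.1
ee_pos: [0.4086, -0.2698, 0.1411]
tcp_rot: [[-0.141, 0.99, -0.002], [0.99, 0.141, 0.0], [0.001, -0.002, -1.0]]
force: [0.3, 0.1, 0.3]
width: 0.327
gripper_force: 0.0
```

```bash
python3 - <<'E'
from h import *
p,d=imaging.capture("side");cv2.imwrite("pics/s1.png",cv2.resize(p[80:240,280:480],(800,640))[:600,:,::-1]);print(readout.read_state()["force"])
E
```

```text
[ 0.09610603 -0.039346   -0.11792217]
```

View pics/s1.png

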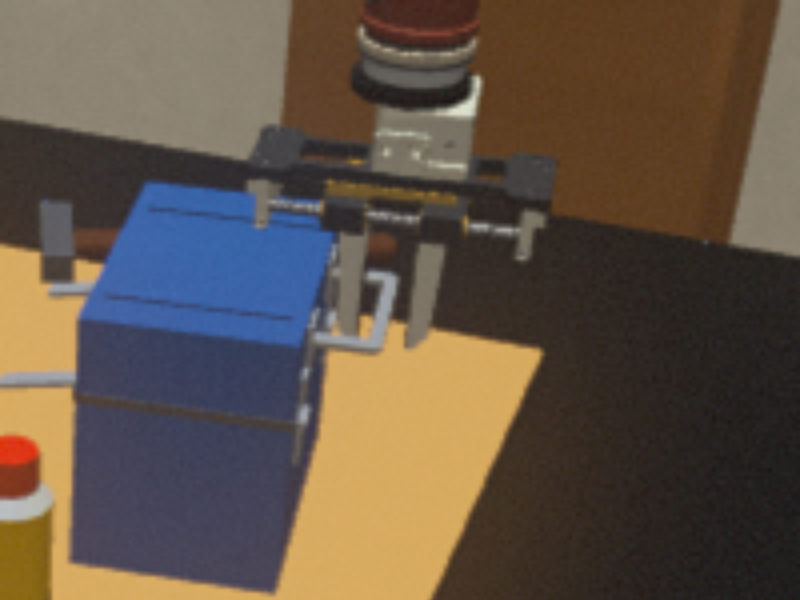

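The two fingers straddle the bar (around (380,330) in the crop), clear of the lid face. I'll close on it and work out the arc.

Emit:
steer_hand(
  moves=[
    [0,0,0,0],
    [0,0,0,0],
    [0,0,0,0],
    [0,0,0,0],
    [0,0,0,0],
    [0,0,0,0],
  ],
  aperture=0,
  force=25,
)

```text
t: 2.65
ee_pos: [0.4096, -0.269, 0.1423]
tcp_rot: [[-0.144, 0.99, 0.0], [0.99, 0.144, -0.001], [-0.001, -0.0, -1.0]]
force: [-1.7, -0.3, 5.6]
width: 0.099
gripper_force: 25.0
```

```bash
python3 -c "
from h import *
for t in np.r_[np.arange(.05,1.8,.07),1.75]: print(round(t,2),np.round([-.182*np.cos(t)+.035*np.sin(t)+.182,-(.182*np.sin(t)+.035*np.cos(t)-.035)],3).tolist())
go(cw(-.112,0,.141),8.3)"
```

```text
0.05 [0.002, -0.009]
0.12 [0.005, -0.022]
0.19 [0.01, -0.034]
0.26 [0.015, -0.046]
0.33 [0.021, -0.057]
0.4 [0.028, -0.068]
0.47 [0.036, -0.079]
0.54 [0.044, -0.089]
0.61 [0.053, -0.098]
0.68 [0.062, -0.107]
0.75 [0.073, -0.115]
0.82 [0.083, -0.122]
0.89 [0.095, -0.128]
0.96 [0.106, -0.134]
1.03 [0.118, -0.139]
1.1 [0.131, -0.143]
1.17 [0.143, -0.146]
1.24 [0.156, -0.149]
1.31 [0.169, -0.15]
1.38 [0.182, -0.15]
1.45 [0.195, -0.15]
1.52 [0.208, -0.149]
1.59 [0.22, -0.146]
1.66 [0.233, -0.143]
1.73 [0.245, -0.139]
1.75 [0.249, -0.138]
shift [ 0.0005 -0.0008  0.0013] turn -0.010878025026102023 J7 22.491350079130193
```

To row units: 0.156 m is 0.208, -0.149 m is -0.1987.

Emit:
steer_hand(
  moves=[
    [0,0.0027,-0.012,0],
    [0,0.0067,-0.0293,0],
    [0,0.0133,-0.0453,0],
    [0,0.02,-0.0613,0],
    [0,0.028,-0.076,0],
    [0,0.0373,-0.0907,0],
    [0,0.048,-0.1053,0],
    [0,0.0587,-0.1187,0],
    [0,0.0707,-0.1307,0],
    [0,0.0827,-0.1427,0],
    [0,0.0973,-0.1533,0],
    [0,0.1107,-0.1627,0],
    [0,0.1267,-0.1707,0],
    [0,0.1413,-0.1787,0],
    [0,0.1573,-0.1853,0],
    [0,0.1747,-0.1907,0],
    [0,0.1907,-0.1947,0],
    [0,0.208,-0.1987,0],
    [0,0.208,-0.1987,0],
  ],
)

```text
t: 4.23
ee_pos: [0.5666, -0.2458, 0.2923]
tcp_rot: [[-0.146, 0.989, 0.005], [0.989, 0.146, -0.001], [-0.002, 0.005, -1.0]]
force: [0.2, -0.1, 4.4]
width: 0.099
gripper_force: 25.0
```

```bash
python3 -c "
from h import *
go(cw(-.112+.233,0,.141+.143),8.3)"
```

```text
shift [0.     0.0733 0.0087] turn 0.10133305544482596 J7 18.456572417399947
```

To row units: 0.089 m is 0.1187, 0.01 m is 0.0133.

Emit:
steer_hand(
  moves=[
    [0,0.0173,-0.0013,0],
    [0,0.0347,-0.0013,0],
    [0,0.052,-0.0013,0],
    [0,0.0693,0,0],
    [0,0.0853,0.004,0],
    [0,0.1027,0.008,0],
    [0,0.1147,0.012,0],
    [0,0.1187,0.0133,0],
    [0,0.1187,0.0133,0],
  ],
)

```text
t: 4.98
ee_pos: [0.6529, -0.233, 0.2805]
tcp_rot: [[-0.145, 0.989, 0.001], [0.989, 0.145, 0.001], [0.0, 0.002, -1.0]]
force: [1.9, -0.6, 0.8]
width: 0.1
gripper_force: 25.0
```

```bash
python3 -c "
from h import *
s=readout.read_state();print(s['force'])
d=np.array(s['ee_pos'])+[0,0,.019]-cw(.07,0,.125);X=d[:2]@CX;Z=d[2];print('t',np.arctan2(Z,-X)-np.arctan2(35,182))"
```

```text
[ 1.88338197 -0.57051111  0.76461658]
t 1.7365456619677233
```

To row units: -0.2 m is -0.2667, -0.18 m is -0.24.

Emit:
steer_hand(
  moves=[
    [0,0,0,0],
    [0,0,0,0],
    [0,0,0,0],
    [0,0,0,0],
    [0,0,-0.0133,0],
    [0,0,-0.04,0],
    [0,0,-0.08,0],
    [0,-0.04,-0.1333,0],
    [0,-0.08,-0.16,0],
    [0,-0.1333,-0.1733,0],
    [0,-0.1867,-0.1733,0],
    [0,-0.24,-0.1733,0],
    [0,-0.2667,-0.1733,0],
    [0,-0.2667,-0.1733,0],
  ],
  aperture=0.35,
)

```text
t: 6.15
ee_pos: [0.4496, -0.2643, 0.4131]
tcp_rot: [[-0.138, 0.99, -0.001], [0.99, 0.138, -0.004], [-0.004, -0.001, -1.0]]
force: [-0.1, 0.0, 0.3]
width: 0.349
gripper_force: 0.0
```

```bash
python3 - <<'E'
from h import *
s=readout.read_state();p,d=imaging.capture("wrist");cv2.imwrite("pics/w1.png",p[:,:,::-1]);np.savez("w1.npz",p=p,d=d,pos=s["ee_pos"],R=s["tcp_rot"])
p,d=imaging.capture("scene");cv2.imwrite("pics/sc1.png",p[:,:,::-1]);np.savez("scene1.npz",p=p,d=d)
p,d=imaging.capture("side");np.savez("side1.npz",p=p,d=d);cv2.imwrite("pics/si1.png",p[:,:,::-1])
E
```

```text
(no output)
```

View pics/w1.png

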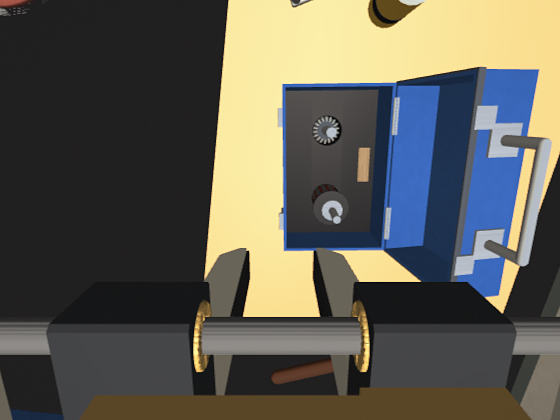

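View pics/si1.png

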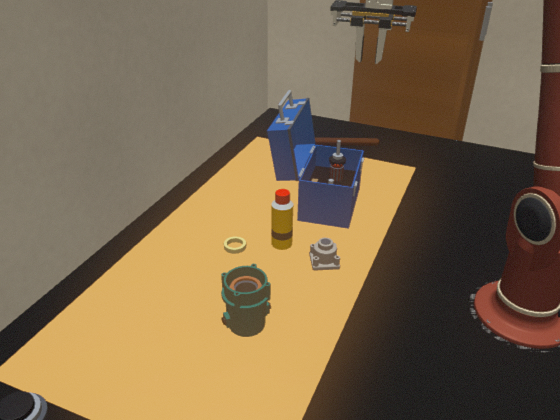

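The lid stands open on its stop. The wrist view shows the armature shaft tip at (337,219), with the spindle at (327,130) nearer the can.

```bash
python3 - <<'E'
from h import *
c=imaging.calibration("wrist");M=np.array(c["mount"]);K=np.array(c["K"]);print(M.round(3))
z=np.load("w1.npz");p,d=z["p"],z["d"]
v,u=np.mgrid[:420,:560];P=np.stack([(u-K[0,2])/K[0,0]*d,(v-K[1,2])/K[1,1]*d,d],-1)
W=((P@M[:3,:3].T+M[:3,3])@z["R"].T)+z["pos"];W[d==0]=np.nan
pred=cw(-.005,-.05,.174);print("pred",pred)
def rep(n,W):
    r=np.hypot(W[...,0]-pred[0],W[...,1]-pred[1])
    for a,b in((.136,.168),(.168,.185),(.107,.122)):
        k=(r<.03)&(W[...,2]>a)&(W[...,2]<b)
        if k.sum()>2: print(n,a,k.sum(),np.median(W[k],0).round(4),circ(W[k]) if k.sum()>5 else '',W[k][:,2].max())
rep("wrist",W)
for n in("scene","side"):
    z=np.load(n+"1.npz");_,_,Wn=cloud(n,z["p"],z["d"]);rep(n,Wn)
    L=(Wn[...,:2]-C)@CX;Y=(Wn[...,:2]-C)@CY
    h=cv2.cvtColor(z["p"],cv2.COLOR_RGB2HSV);k=(h[...,0]>105)&(h[...,0]<130)&(h[...,1]>100)&(abs(Y)<.1)&(Wn[...,2]>.2)&(L>.05)&(L<.3)
    print(n,'lid',k.sum(),np.nanmax(Wn[...,2][k]))
print("joints",readout.read_state()["joint_pos"])
# ray to tip pixel on z=.174
z=np.load("w1.npz");o=z["R"]@M[:3,3]+z["pos"];r=z["R"]@M[:3,:3]@np.linalg.inv(K)@[337,219,1];print("ray",o+r*(.174-o[2])/r[2])
E
```

```text
[[ 0.    -0.963 -0.269  0.076]
 [ 1.     0.    -0.    -0.   ]
 [ 0.    -0.269  0.963 -0.167]
 [ 0.     0.     0.     1.   ]]
pred [ 0.52177018 -0.30269807  0.174     ]
wrist 0.136 59 [ 0.5189 -0.2999  0.1532] (array([ 0.52178313, -0.30360727]), np.float64(0.004685120328370097)) 0.16773219496527622
wrist 0.168 60 [ 0.5214 -0.3028  0.1745] (array([ 0.52144101, -0.30330237]), np.float64(0.0035928500873475284)) 0.17661125994649537
wrist 0.107 567 [ 0.5175 -0.2977  0.1197] (array([ 0.52218418, -0.30409348]), np.float64(0.019939584451446408)) 0.12195859475171628
scene 0.168 12 [ 0.5224 -0.3033  0.1753] (array([ 0.52294711, -0.30386657]), np.float64(0.003738793720366692)) 0.178677189035246
scene 0.107 24 [ 0.5167 -0.3235  0.1199] (array([ 0.52111874, -0.30881189]), np.float64(0.016786954530054313)) 0.12199836712446774
scene lid 2671 0.2984112972033787
side 0.136 37 [ 0.52   -0.3007  0.1542] (array([ 0.52078256, -0.30039539]), np.float64(0.0041279017811056435)) 0.16735474832770428
side 0.168 8 [ 0.5205 -0.3028  0.1704] (array([ 0.52126368, -0.30143764]), np.float64(0.004268227608524268)) 0.1724240375734807
side 0.107 103 [ 0.5168 -0.2937  0.1158] (array([ 0.5212282 , -0.30153615]), np.float64(0.01858706705806269)) 0.12125555966308138
side lid 326 0.2723924252466118
joints [ 45.26684375  17.85997677 -25.66472196  81.28913303   7.67297991
  82.49691242  28.02485026]
ray [ 0.5230706  -0.30295072  0.174     ]
```

Every view puts the shaft at (0.522, −0.303), as the case pose predicts. Next I turn so the fingers close along the case's y, which keeps the gripper body clear of the lid.

To row units: 0.16 m is 0.2133, 0.14 m is 0.1867, -90 degrees is -1.

Emit:
steer_hand(
  moves=[
    [0,0,0,-0.0778],
    [0,0,0,-0.1556],
    [0,0,0,-0.2333],
    [0,0,0,-0.3111],
    [-0.0133,0.0133,0.0133,-0.3889],
    [-0.0267,0.0267,0.0267,-0.4667],
    [-0.04,0.04,0.0533,-0.5444],
    [-0.0533,0.0533,0.08,-0.6222],
    [-0.064,0.0667,0.1067,-0.7],
    [-0.064,0.08,0.1333,-0.7778],
    [-0.064,0.088,0.16,-0.8556],
    [-0.064,0.088,0.1867,-0.9333],
    [-0.064,0.088,0.2133,-1],
    [-0.064,0.088,0.2133,-1],
    [-0.064,0.088,0.2133,-1],
  ],
  aperture=0.55,
)

```text
t: 7.55
ee_pos: [0.5271, -0.2994, 0.2494]
tcp_rot: [[-0.99, -0.143, -0.002], [-0.143, 0.99, 0.003], [0.001, 0.003, -1.0]]
force: [0.6, 0.5, 1.0]
width: 0.55
gripper_force: 0.0
```

```bash
python3 -c "
from h import *
go([.5218,-.303,.139],98.3);print(readout.read_state()['joint_pos'])"
```

```text
shift [ 0.0057 -0.0032  0.1104] turn -0.07450563551853406 J7 103.96407460787684
[ 52.17923517  35.1003854  -42.73145585  85.73559345  24.5499897
  68.98531242 103.96407461]
```

To row units: 0.11 m is 0.1467, 0.105 m is 0.14.

Emit:
steer_hand(
  moves=[
    [0.004,-0.0027,0,0],
    [0.008,-0.004,0,0],
    [0.008,-0.004,0.04,0],
    [0.008,-0.004,0.08,0],
    [0.008,-0.004,0.1067,0],
    [0.008,-0.004,0.1267,0],
    [0.008,-0.004,0.14,0],
    [0.008,-0.004,0.1467,0],
    [0.008,-0.004,0.1467,0],
    [0.008,-0.004,0.1467,0],
  ],
)

```text
t: 8.38
ee_pos: [0.5217, -0.3042, 0.1418]
tcp_rot: [[-0.99, -0.144, 0.002], [-0.144, 0.99, -0.001], [-0.002, -0.001, -1.0]]
force: [-0.2, 0.8, 0.3]
width: 0.549
gripper_force: 0.0
```

```bash
python3 - <<'E'
from h import *
go([.5218,-.303,.139],98.3)
p,d=imaging.capture("wrist");cv2.imwrite("pics/w2.png",p[:,:,::-1])
E
```

```text
shift [-0.0003  0.0012  0.0028] turn -0.020127258892458144 J7 99.75968516718326
```

View pics/w2.png

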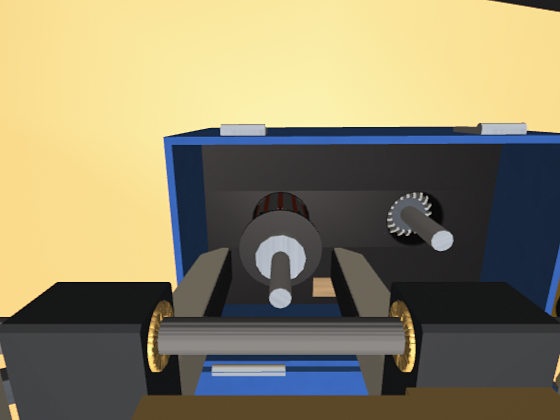

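The shaft stands midway between the fingers (tip at (280,297)). I'll go 2 mm lower and close.

To row units: 0.002 m is 0.0027, 0.001 m is 0.0013.

Emit:
steer_hand(
  moves=[
    [0,0.0013,0.0027,0],
    [0,0.0013,0.0027,0],
    [0,0.0013,0.0027,0],
    [0,0.0013,0.0027,0],
    [0,0.0013,0.0027,0],
    [0,0.0013,0.0027,0],
    [0,0.0013,0.0027,0],
    [0,0.0013,0.0027,0],
  ],
  aperture=0,
  force=50,
)

```text
t: 9.1
ee_pos: [0.5208, -0.3035, 0.1387]
tcp_rot: [[-0.99, -0.144, 0.0], [-0.144, 0.99, -0.001], [-0.0, -0.001, -1.0]]
force: [-0.1, -1.2, -0.8]
width: 0.1
gripper_force: 50.0
```

Emit:
steer_hand(
  moves=[
    [0,0,-0.0067,0],
    [0,0,-0.02,0],
    [0,0,-0.04,0],
    [0,0,-0.0667,0],
    [0,0,-0.0933,0],
    [0,0,-0.12,0],
    [0,0,-0.16,0],
    [0,0,-0.2,0],
    [0,0,-0.24,0],
    [0,0,-0.28,0],
    [0,0,-0.3133,0],
    [0,0,-0.3333,0],
    [0,0,-0.3333,0],
    [0,0,-0.3333,0],
  ],
)

```text
t: 10.27
ee_pos: [0.5205, -0.3022, 0.3887]
tcp_rot: [[-0.989, -0.145, -0.0], [-0.145, 0.989, 0.0], [0.0, 0.001, -1.0]]
force: [-0.7, 0.5, -5.7]
width: 0.096
gripper_force: 50.0
```

```bash
python3 - <<'E'
from h import *
s=readout.read_state();print(s["joint_pos"],s["ft_torque"])
for n in("side","wrist","scene"):
    p,d=imaging.capture(n);cv2.imwrite(f"pics/{n}2.png",p[:,:,::-1]);np.savez(n+"2.npz",p=p,d=d)
    if n!="wrist":
        _,_,W=cloud(n,p,d);q=np.array(s["ee_pos"])
        # armature body points by height
        for a in np.arange(.22,.40,.02):
            k=(np.hypot(*(W[...,:2]-q[:2]).transpose(2,0,1))<.035)&(abs(W[...,2]-a)<.01)
            if k.sum()>8: print(n,round(a-q[2],3),k.sum(),np.median(W[k],0).round(4),circ(W[k]))
        k=(np.hypot(*(W[...,:2]-q[:2]).transpose(2,0,1))<.03)&(W[...,2]>.15);print("lowest",np.sort(W[k][:,2])[:5],"tcp",q)
E
```

```text
[ 52.49738023  29.88919456 -44.66100594  71.39250199  20.51807126
  86.62789164 108.99624321] [ 0.09607432 -0.11771776 -0.01706736]
side -0.129 39 [ 0.5189 -0.295   0.263 ] (array([ 0.51986297, -0.29790447]), np.float64(0.008173041448224831))
side -0.109 65 [ 0.5175 -0.2917  0.2795] (array([ 0.51915551, -0.29744436]), np.float64(0.01003517133096605))
side -0.089 101 [ 0.516  -0.2876  0.3018] (array([ 0.51940347, -0.2966316 ]), np.float64(0.014577005921936515))
side -0.069 108 [ 0.5155 -0.2864  0.3206] (array([ 0.51975911, -0.29790199]), np.float64(0.01612026840613302))
side -0.049 123 [ 0.5166 -0.2882  0.3406] (array([ 0.52015377, -0.29722446]), np.float64(0.015050433495312503))
side -0.029 149 [ 0.5175 -0.2914  0.3647] (array([ 0.520188
[... 457 characters left out ...]
np.float64(0.011381789523034402))
scene -0.089 133 [ 0.5353 -0.3072  0.3019] (array([ 0.52238938, -0.30173795]), np.float64(0.01641755243027003))
scene -0.069 181 [ 0.5364 -0.3074  0.3203] (array([ 0.52218217, -0.30163918]), np.float64(0.018002925599112127))
scene -0.049 205 [ 0.5356 -0.3066  0.3417] (array([ 0.52290915, -0.30195493]), np.float64(0.01669259011132371))
scene -0.029 287 [ 0.5326 -0.3066  0.3673] (array([ 0.5219661, -0.3016158]), np.float64(0.018574429684877686))
scene -0.009 150 [ 0.5278 -0.3031  0.3808] (array([ 0.52526753, -0.30219817]), np.float64(0.009986324533806523))
lowest [0.2578573  0.25805036 0.25813016 0.25865941 0.25943493] tcp [ 0.52046103 -0.30221719  0.38872105]
```

The armature is held upright and its lower end is at z≈0.258, which agrees with the model (TCP − 0.130). I'll carry it across at this height, about 105 mm above the can.

To row units: 0.54 m is 0.72, 0.47 m is 0.6267.

Emit:
steer_hand(
  moves=[
    [-0.0013,0.0107,0,0],
    [-0.0053,0.032,0,0],
    [-0.0107,0.0667,0,0],
    [-0.0173,0.1067,0,0],
    [-0.0233,0.1467,0,0],
    [-0.0293,0.1867,0,0],
    [-0.036,0.2267,0,0],
    [-0.042,0.2667,0,0],
    [-0.048,0.3067,0,0],
    [-0.0547,0.3467,0,0],
    [-0.0613,0.3867,0,0],
    [-0.0673,0.4267,0,0],
    [-0.0733,0.4667,0,0],
    [-0.08,0.5067,0,0],
    [-0.0867,0.5467,0,0],
    [-0.0933,0.5867,0,0],
    [-0.0987,0.6267,0,0],
    [-0.1053,0.6667,0,0],
    [-0.11,0.6987,0,0],
    [-0.1147,0.72,0,0],
  ],
)

```text
t: 12.08
ee_pos: [0.5245, 0.2491, 0.3886]
tcp_rot: [[-0.988, -0.151, -0.002], [-0.151, 0.988, 0.003], [0.002, 0.003, -1.0]]
force: [0.2, 0.4, -4.6]
width: 0.099
gripper_force: 50.0
```

Emit:
steer_hand(
  moves=[
    [-0.0013,0.016,0,0],
    [-0.004,0.0267,0,0],
    [-0.004,0.0267,0,0],
    [-0.004,0.0267,0,0],
  ],
)

```text
t: 12.42
ee_pos: [0.5272, 0.2642, 0.3885]
tcp_rot: [[-0.989, -0.146, -0.001], [-0.146, 0.989, -0.001], [0.001, -0.001, -1.0]]
force: [-0.2, -1.0, -4.9]
width: 0.095
gripper_force: 50.0
```

```bash
python3 - <<'E'
from h import *
go([.5269,.2647,.36],98.3)
s=readout.read_state();print(s["joint_pos"])
for n in("wrist","scene","side"):
    s=readout.read_state();p,d=imaging.capture(n);cv2.imwrite(f"pics/{n}3.png",p[:,:,::-1]);np.savez(n+"3.npz",p=p,d=d,pos=s["ee_pos"],R=s["tcp_rot"])
a=cv2.imread("pics/scene3.png")[60:220,260:460];b=cv2.imread("pics/side3.png")[180:340,150:350]
cv2.imwrite("pics/m3.png",np.hstack([cv2.resize(i,(400,320),interpolation=cv2.INTER_CUBIC) for i in(a,b)]))
E
```

```text
shift [0.0002 0.0005 0.0285] turn 0.07720760452038178 J7 51.02191109728936
[ -2.0803919   29.27879261 -47.68522429  73.4635436   21.25759541
  86.19557122  51.0219111 ]
```

View pics/m3.png

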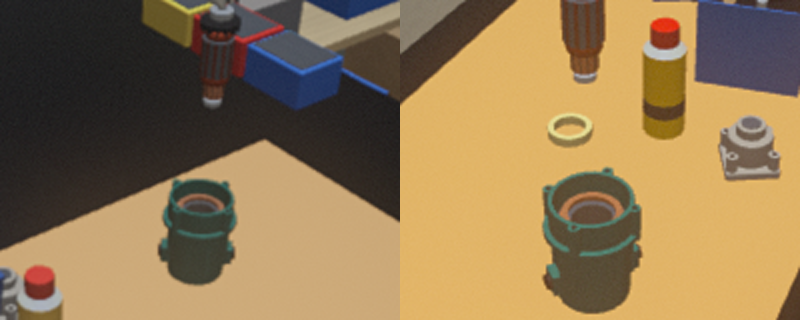

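View pics/wrist3.png

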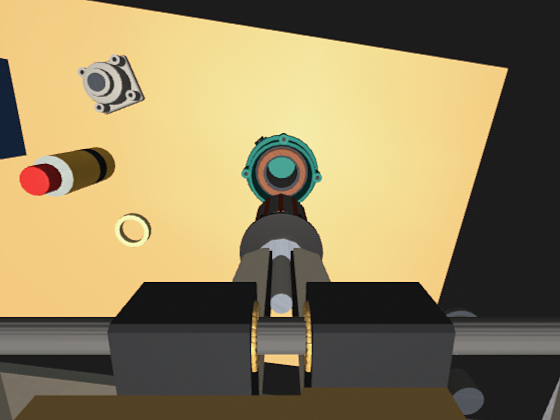

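The housing's mouth is in clear view in all three cameras (wrist (282,172); scene and side crops (200,195) and (590,205)), with the armature hanging above it. I'll refine the centre before lowering.

```bash
python3 - <<'E'
from h import *
from scipy.optimize import least_squares
g=np.array([.527,.2645])
def wc():
    z=np.load("wrist3.npz");p,d=z["p"],z["d"];c=imaging.calibration("wrist");M=np.array(c["mount"]);K=np.array(c["K"])
    v,u=np.mgrid[:420,:560];P=np.stack([(u-K[0,2])/K[0,0]*d,(v-K[1,2])/K[1,1]*d,d],-1)
    W=((P@M[:3,:3].T+M[:3,3])@z["R"].T)+z["pos"];W[d==0]=np.nan;return p,cv2.cvtColor(p,cv2.COLOR_RGB2HSV).astype(int),W
def fit(Q,r):
    s=least_squares(lambda a:np.hypot(Q[:,0]-a[0],Q[:,1]-a[1])-r,g,loss="soft_l1",f_scale=.002);return s.x.round(4)
for n in("wrist","scene","side"):
    if n=="wrist":p,H,W=wc()
    else: z=np.load(n+"3.npz");p,H,W=cloud(n,z["p"],z["d"])
    R=np.hypot(W[...,0]-g[0],W[...,1]-g[1]);h,s,z=H[...,0],H[...,1],W[...,2]
    for nm,m,r in(("rim",(h>70)&(h<100)&(s>50)&(R<.06)&(R>.03)&(z>.113)&(z<.128),.0405),("copper",(h<15)&(s>70)&(R<.045)&(z>.09)&(z<.115),None)):
        if m.sum()<10: print(n,nm,m.sum());continue
        Q=W[m];print(n,nm,len(Q),np.median(Q[:,2]).round(4),"fit",fit(Q,r) if r else "", "circ",circ(Q),"rect",rect(Q)[:2])
    # armature, core r=.019 in this view, z relative to lower end .2588
    for a,b,r in((.303,.345,.019),(.271,.287,.013)):
        m=(R<.03)&(z>a)&(z<b)
        if m.sum()>10: print(n,"arm",a,m.sum(),fit(W[m],r))
    m=(R<.02)&(z>.2)&(z<.3);print("low",np.sort(z[m])[:4])
print(readout.read_state()["ee_pos"])
E
```

```text
wrist rim 822 0.1204 fit [0.5256 0.265 ] circ (array([0.52526122, 0.26506887]), np.float64(0.04089493250334529)) rect ((525.9063110351562, 265.1170654296875), (84.07111358642578, 83.88459777832031))
wrist copper 845 0.1033 fit  circ (array([0.52566846, 0.26536969]), np.float64(0.027903391449733556)) rect ((524.8392944335938, 265.2546081542969), (60.9461669921875, 63.91183090209961))
wrist arm 0.303 661 [0.5288 0.265 ]
low [0.26077899 0.26099663 0.26121349 0.27022342]
scene rim 154 0.1206 fit [0.5279 0.2638] circ (array([0.52835537, 0.26352442]), np.float64(0.0407956381462182)) rect ((528.53271484375, 263.3061828613281), (79.99610900878906, 88.26866912841797))
scene copper 81 0.1034 fit  circ (array([0.52353427, 0.26768071]), np.float64(0.02469527529229265)) rect ((515.1079711914062, 276.2134704589844), (58.49235534667969, 31.262380599975586))
scene arm 0.303 267 [0.5296 0.2643]
scene arm 0.271 61 [0.5288 0.2659]
low [0.26016252 0.26019337 0.26048906 0.26145819]
side rim 129 0.118 fit [0.5257 0.2655] circ (array([0.52573829, 0.2655974 ]), np.float64(0.041015982172564955)) rect ((525.1393432617188, 265.56292724609375), (82.02262878417969, 83.4603500366211))
side copper 190 0.0999 fit  circ (array([0.52672705, 0.26429378]), np.float64(0.02566094594635459)) rect ((531.7137451171875, 255.16233825683594), (63.33870315551758, 41.919525146484375))
side arm 0.303 494 [0.5293 0.2626]
side arm 0.271 105 [0.5292 0.2625]
low [0.25662884 0.25796448 0.25801762 0.25826466]
[0.52827098 0.26266475 0.38865013]
```

To row units: 0.127 m is 0.1693, 0.002 m is 0.0027.

Emit:
steer_hand(
  moves=[
    [0.0013,0.0013,0.0133,0],
    [0.0027,0.002,0.04,0],
    [0.0027,0.002,0.0667,0],
    [0.0027,0.002,0.0933,0],
    [0.0027,0.002,0.1133,0],
    [0.0027,0.002,0.1333,0],
    [0.0027,0.002,0.1467,0],
    [0.0027,0.002,0.1573,0],
    [0.0027,0.002,0.1653,0],
    [0.0027,0.002,0.1693,0],
    [0.0027,0.002,0.1693,0],
    [0.0027,0.002,0.1693,0],
    [0.0027,0.002,0.1693,0],
  ],
)

```text
t: 13.65
ee_pos: [0.5261, 0.2656, 0.2625]
tcp_rot: [[-0.99, -0.144, 0.001], [-0.144, 0.99, 0.001], [-0.001, 0.001, -1.0]]
force: [-0.3, -0.4, -4.0]
width: 0.097
gripper_force: 50.0
```

```bash
python3 - <<'E'
from h import *
from scipy.optimize import least_squares
g=np.array([.527,.2645])
def fit(Q,r): return least_squares(lambda a:np.hypot(Q[:,0]-a[0],Q[:,1]-a[1])-r,g,loss="soft_l1",f_scale=.002).x.round(4)
for n in("scene","side"):
    p,d=imaging.capture(n);cv2.imwrite(f"pics/{n}4.png",p[:,:,::-1]);p,H,W=cloud(n,p,d)
    R=np.hypot(W[...,0]-g[0],W[...,1]-g[1]);h,s,z=H[...,0],H[...,1],W[...,2]
    m=(h>70)&(h<100)&(s>50)&(R<.06)&(R>.03)&(z>.113)&(z<.128);print(n,"rim",m.sum(),fit(W[m],.0405),np.median(z[m]))
    for a,b,r in((.174,.216,.019),(.143,.158,.013)):
        m=(R<.03)&(z>a)&(z<b);print(n,"arm",fit(W[m],r))
    m=(R<.018)&(z>.122)&(z<.2);print("low",np.sort(z[m])[:6])
print([np.round(readout.read_state()[k],4) for k in("ee_pos","force")])
a=cv2.imread("pics/scene4.png")[80:240,260:460];b=cv2.imread("pics/side4.png")[180:340,150:350]
cv2.imwrite("pics/m4.png",np.hstack([cv2.resize(i,(400,320),interpolation=cv2.INTER_CUBIC) for i in(a,b)]))
E
```

```text
scene rim 136 [0.5284 0.2638] 0.12111125830975149
scene arm [0.5276 0.2676]
scene arm [0.5273 0.2678]
low [0.13667205 0.13693708 0.13750036 0.13758262 0.13770762 0.13793853]
side rim 130 [0.5256 0.2656] 0.11790941662093904
side arm [0.5271 0.2656]
side arm [0.5275 0.2653]
low [0.12969213 0.13006669 0.13049153 0.13096935 0.13201834 0.13225457]
[array([0.526 , 0.2656, 0.2624]), array([-0.026 ,  0.2776, -4.6121])]
```

View pics/m4.png

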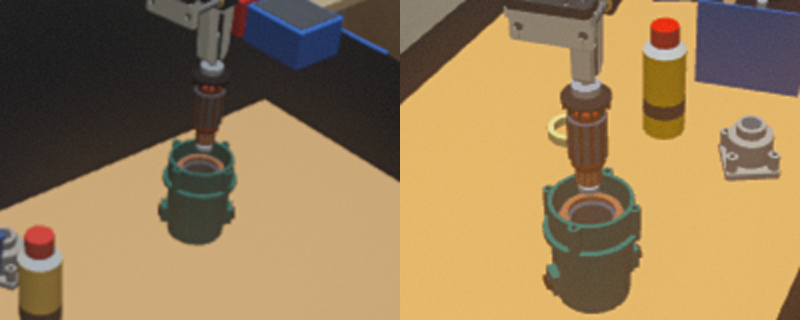

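The lower end hangs in the middle of the mouth, just above the rim ((205,150) and (588,188) in the crops), with nothing touching. I'll trim by about 1 mm sideways and 2.5 mm down, then hold.

Emit:
steer_hand(
  moves=[
    [0,-0.0013,0.002,0],
    [0,-0.0016,0.0033,0],
    [0,-0.0016,0.0033,0],
    [0,-0.0016,0.0033,0],
    [0,-0.0016,0.0033,0],
    [0,-0.0016,0.0033,0],
    [0,-0.0016,0.0033,0],
    [0,-0.0016,0.0033,0],
    [0,-0.0016,0.0033,0],
    [0,-0.0016,0.0033,0],
    [0,-0.0016,0.0033,0],
    [0,-0.0016,0.0033,0],
  ],
)

```text
t: 14.75
ee_pos: [0.526, 0.264, 0.2592]
tcp_rot: [[-0.99, -0.144, 0.0], [-0.144, 0.99, 0.0], [-0.0, 0.0, -1.0]]
force: [-0.0, 0.0, -4.9]
width: 0.096
gripper_force: 50.0
```

```bash
python3 -c "
from h import *
s=readout.read_state();print(s['ee_pos'],np.abs(s['qvel']).max(),s['force'])"
```

```text
[0.52595352 0.26399755 0.25920673] 0.07529663038887531 [-0.0173024   0.03295029 -4.85035303]
```

```bash
python3 -c "
from station import arm, imaging, readout
print(arm.job_done())"
```

```text
the job is handed in; nothing more can be done
None
```

The lid is open on its stop, and the armature is held still and upright, commutator end down, centred to within about 2 mm over the housing mouth with its lower end about 10 mm above the rim; the job was handed in at about 15 s and returned no verdict.

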